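Seat the test module and set the locking selector

ROBOT

A 6-joint arm with a two-finger parallel gripper is mounted at the origin on the work surface. World frame = base frame: x ahead of the robot, y to its left, z up, the work surface at z = 0. Lengths are in mm, angles in rad, forces in N, time in s.
With the tool pointing down it reaches from about 400 to 925 mm from the base axis. Payload 3.4 kg.
Tool frame: the origin (TCP) lies on the centre line of the jaws, within the pads' length; the fingertips stand 25 mm ahead of it and the grasp point (between the pads) lies 6 mm ahead of it (arm.tip_extent is the distance from the TCP to the fingertips, in mm); z points along the fingers, y is the line along which they close (so a half turn about z gives the same grasp; the last joint's range is limited). The gripper opens to 85 mm and grips with 20 to 120 N. Pads are 22 mm wide; open, the fingers measure 114 mm over their backs; the gripper's body (76 mm by 85 mm) begins 54 mm behind the grasp point. The pads swing forward as they close: fully open they stand 13 mm farther back than shut.
Start: joints at [1.071, 0.307, 1.506, -0, 1.328, -0.073], TCP at [237.527, 523.653, 256.305] pointing down, gripper open.
Joint ranges: [-3.12, 3.12], [-1.05, 2.28], [0.14, 2.33], [-1.42, 4.57], [0.1, 2.73], [-2.68, 2.68]. Speed limits (rad/s): [2.57, 2.57, 3.14, 3.14, 3.14, 3.14].

INTERFACE

Orientations are given as a unit quaternion [w, x, y, z].
In Python, from rig import arm gives the robot as it stands. The module is installed in compiled form; this text tells all that it offers.
- The arm moves only by the tool drive_tool, never from a script. Its argument "plan" is text: rows parted by semicolons, each of 7 numbers parted by spaces: the opening, from 0 (shut) to 1 (fully open), then the shift along the tool's x, y, z each as a share of 75 cm, from -1 to 1, then the turn, a rotation vector about the tool's x, y, z each as a share of 45 degrees, from -1 to 1. In form: grip x y z rx ry rz; .... A call has exactly 8 rows; each row shifts and turns the commanded pose from where the row before left it, along the tool's axes as they then stand; what a row does not reach is not made up. A row lasts 1/8 s, in which the tool goes at most 62.5 mm and 10.7 degrees, less where a joint would pass 70% of its speed; a pose out of reach is approached as far as the arm can. A call with a number of a shift or a turn outside -1 to 1 is refused whole. A call with a gripper value outside its range is refused whole. The fingers move at their own pace and stop on an object; "grip_force" is the grip in N (left out, the last holds). Time passes only in rows, so rows that do not move let the fingers close, or fill a call up. It gives the time, the measured TCP pose, the force, the opening and the grip force at its end, in the units of the state.
- arm.observe(): the state, without advancing time (a new reading comes with each control period).
- arm.camera(name): name is "scene" or "top" or "wrist"; returns the picture (384x512x3 uint8, red, green, blue); there is no depth.
- arm.camera_params(name): a dict with "intrinsics" (3x3 intrinsics, pixels), "T" (4x4, takes a point from camera to world coordinates). Camera axes: x right, y up, looking along -z (the intrinsics and any distortion apply to the point x, -y, -z); pixel columns grow to the right and rows downward; lengths in mm; the calibration is good to about 2 mm. A picture is of the moment at which its call begins: read the wrist's pose just before it. camera_params takes no time and is no camera call; for the wrist camera it gives the pose at the moment of the call.
- arm.sign_off(): hands the job in; it is judged then, once.
The state is a dict: "time_s": time; "qpos": joint angles; "dq": joint speeds; "effort": joint torques, N m; "eef_pos": TCP position; "tool_rot": TCP orientation; "contact_force": force on the tool from outside, world axes, zero at the start; "wrist_torque": the same for the moment, N m; "opening": opening from 0.0 (shut) to 1.0 (fully open); "gripper_force": force on a finger pad.
Only numpy, scipy, OpenCV 4.12 (cv2) and the standard library are available. Lean on these libraries where they do the work, as an engineer would, in place of code of your own. Each camera call takes 0.05 s, during which the arm holds its last target. There are 200 camera calls.

TASK

On the grey test station, first press the plug-in module down fully home in its bay. Then turn the black push-to-turn selector dial, holding it pressed down against its spring while it turns, until its pointer stands at the tall index pin, and let it spring back up and lock there. Do not force the station, and leave the other things on the bench and on the station where they lie.

Things in the scene. Friction and masses are not known exactly. Their poses are not given: they have to be found in the camera images.
- station: Grey test station fixed to the bench, casing 200 (x) x 320 (y) mm, flat deck 75 mm above the bench. Origin: centre of its underside; its x axis points away from the robot at yaw 0. The dial's axis is at (0, 65) mm and the module's bay at (0, -95) mm in its frame.
- dial_axis (a point): On the dial's axis, at the height of the dial's upper face while it is up (89 mm above the bench). Dial: black disc 96 mm across, 8 mm thick, with a steel crank post (14 mm across, 28 mm tall, upright, 28 mm from the axis) and a pointed nose on the rim at the post's angle. It starts in the middle of seven detents 35 degrees apart, pointing along the station's +x; three lie to either side.
- crank_top (a point): Centre of the upper face of the crank post, 28 mm above the disc; it turns and sinks with the dial. With the dial held down, about 5 N sideways on the post turns it against a spring detent that draws it to the nearest position; a finger pressing on the disc also drags it round by friction.
- dial_mark (a point): Point carried round by the dial, in the direction of the pointer, 70 mm from the axis (on the circle of studs): it lies over a stud's centre when the pointer stands at that stud.
- index_pin: The tall index pin: steel, 13 mm across, 9 mm tall, upright on the deck on a circle of 70 mm radius round the dial's axis, at any of the six detent positions other than the middle one. The other positions have flat steel studs, 7 mm across and 1.5 mm tall. Fixed. Origin: centre of its underside.
- dial_press (a joint): How far the dial is pressed down, m. 0: up and locked (about 2 degrees of play). Pressing anywhere on the disc takes about 4.5 N at first and 7 N at 0.003, where it comes free to turn; hard stop at 0.0055 (9.5 N). Let go, it springs up and locks once it stands in a detent.
- module_top (a point): Centre of the upper face of the plug-in module, a grey block with a head 56 (x) x 46 (y) x 10 mm. It slides straight down in its bay with a steady stiff friction of about 9 N, stays where it is left, and meets a hard stop when home; fully home, this face is 89 mm above the bench, at the start 8 to 14 mm higher.
- module_block (a joint): How far the module is pressed in, m: 0 to 0.014 (fully home); starts between 0 and 0.006.
- bearing: Bystander, loose: steel ring 22 mm across, 7 mm high, on the station's deck by the far right corner.
- standoff: Bystander, loose: brass round standoff 12 mm across, 18 mm tall, upright on the deck near the front edge.
- screwdriver: Bystander, loose: screwdriver lying in front of the station.
- wrench: Bystander, loose: wrench lying left of the station.
- bracket: Bystander, loose: black L-shaped bracket 160 x 86 mm, 8 mm thick, right of the station.
- rotary_tool: Bystander, loose: rotary hand tool 210 mm long, 44 mm thick, lying at the left.
- grease_jar: Bystander, loose: jar 50 mm across, 60 mm tall, at the right.

How it is judged:
By the outcome, as a careful person would: the job done as asked, in the order asked, and still so for the second after the job is handed in, with the robot touching nothing.
It also fails if it takes over 54 s, if anything falls off the work surface, if the arm or the gripper's body presses on something with over 40 N, if the wrist force passes 120 N, or if a joint passes its speed limit or range.

## Working session

There is one attempt and no reset: what is moved stays moved. The work goes in short steps, Python scripts to look and compute and a tool call to move; the robot and the scene stay as the last step left them, time stands still between calls to the robot, and variables do not carry over. Pictures are saved under pics/ and viewed, at most 10 in all, crops included, and the job is handed in when it is done.

Besides the shell and the picture viewer there is one more tool, called by a JSON object that holds its "name" and its "arguments". drive_tool: Moves the arm, as the interface text tells. Shift numbers are shares of 75 cm and turn numbers shares of 45 degrees, none past 1 either way. Its arguments: {"type":"object","properties":{"plan":{"type":"string"},"grip_force":{"type":"number"}},"required":["plan"]}

```bash
mkdir -p pics
cat > h.py <<'E'
import numpy as np, cv2
from rig import arm
def ray(P,uv,z):
    K,T=np.array(P["intrinsics"]),np.array(P["T"])
    d=np.linalg.inv(K)@[uv[0],uv[1],1]; d=T[:3,:3]@[d[0],-d[1],-d[2]]
    o=T[:3,3]; return o+d*(z-o[2])/d[2]
def proj(P,X):
    K,T=np.array(P["intrinsics"]),np.array(P["T"])
    c=T[:3,:3].T@(np.array(X)-T[:3,3]); p=K@[c[0],-c[1],-c[2]]; return p[:2]/p[2]
def save(n,f,crop=None,s=1):
    im=arm.camera(n)[:,:,::-1]; cv2.imwrite(f"pics/{f}_raw.png",im)
    if crop: im=im[crop[1]:crop[3],crop[0]:crop[2]]
    cv2.imwrite(f"pics/{f}.png",cv2.resize(im,None,fx=s,fy=s,interpolation=cv2.INTER_CUBIC))
    return im
E
python3 - <<'E'
from h import *
for k in("top","scene"):
    save(k,k+"1",s=1.5); p=arm.camera_params(k); print(k,p)
s=arm.observe();print({k:np.round(v,3) for k,v in s.items()})
E
```

```text
top {'intrinsics': array([[461.79641277,   0.        , 257.67266375],
       [  0.        , 461.79641277, 191.35798538],
       [  0.        ,   0.        ,   1.        ]]), 'T': array([[ 2.48457220e-02,  9.87867118e-01, -1.53301167e-01,
         3.10980082e+02],
       [-9.99620222e-01,  2.63786816e-02,  7.97349462e-03,
         5.40552429e+01],
       [ 1.19206358e-02,  1.53044839e-01,  9.88147345e-01,
         1.69391924e+03],
       [ 0.00000000e+00,  0.00000000e+00,  0.00000000e+00,
         1.00000000e+00]])}
scene {'intrinsics': array([[415.65890452,   0.        , 254.26098394],
       [  0.        , 415.65890452, 185.3496027 ],
       [  0.        ,   0.        ,   1.        ]]), 'T': array([[ 3.72368984e-01, -5.52931222e-01,  7.45391443e-01,
         1.47176282e+03],
       [ 9.28078129e-01,  2.18809024e-01, -3.01319759e-01,
        -3.24841416e+02],
       [ 3.51072857e-03,  8.03983628e-01,  5.94641068e-01,
         8.20859105e+02],
       [ 0.00000000e+00,  0.00000000e+00,  0.00000000e+00,
         1.00000000e+00]])}
{'time_s': np.float64(0.1), 'qpos': array([ 1.072,  0.307,  1.508,  0.   ,  1.328, -0.073]), 'dq': array([-0.002, -0.002, -0.003, -0.001,  0.   ,  0.   ]), 'effort': array([ 0.0000e+00, -4.5853e+01, -2.5261e+01,  0.0000e+00,  6.0000e-03,
       -0.0000e+00]), 'eef_pos': array([237.238, 523.137, 255.474]), 'tool_rot': array([-0.   ,  0.211,  0.977, -0.001]), 'contact_force': array([-0.155, -0.063, -0.623]), 'wrist_torque': array([-0.027,  0.034, -0.04 ]), 'gripper_force': np.float64(0.0), 'opening': np.float64(0.996)}
```

View pics/top1.png

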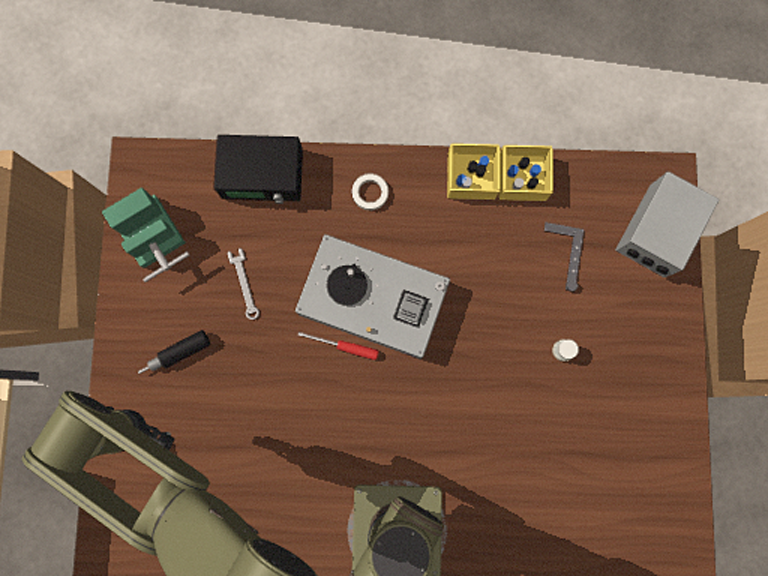

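View pics/scene1.png

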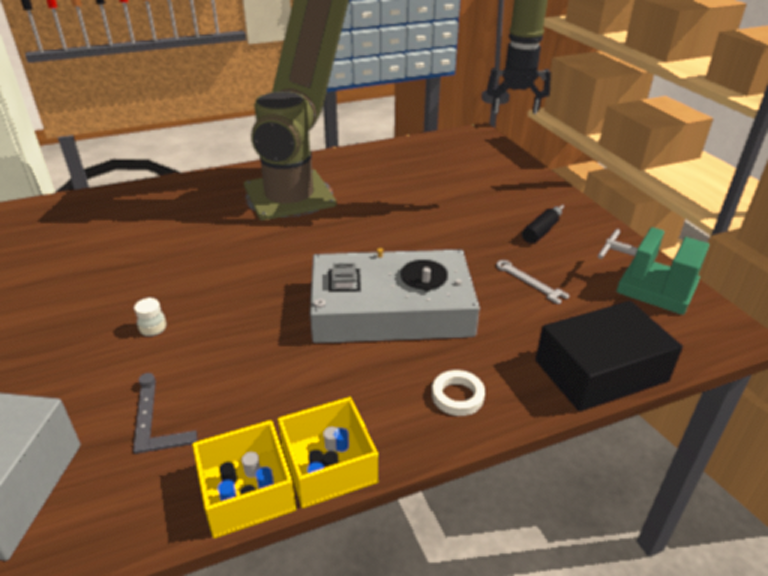

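The top view shows the station deck with corners near (324,236), (449,279), (423,356) and (296,312). The dial is near (348,285) and the module near (411,307). The screwdriver lies just in front of the station. I'll measure these next.

Run:
```python
from h import *
P=arm.camera_params("top"); S=arm.camera_params("scene")
im=cv2.imread("pics/top1_raw.png"); hsv=cv2.cvtColor(im,cv2.COLOR_BGR2HSV)
m=((hsv[...,1]<40)&(hsv[...,2]>90)).astype(np.uint8); r=np.zeros_like(m); r[145:245,185:312]=1; m*=r
c=max(cv2.findContours(cv2.morphologyEx(m,cv2.MORPH_CLOSE,np.ones((5,5))),0,2)[0],key=cv2.contourArea)
hull=np.array([ray(P,p,75)[:2] for p in cv2.convexHull(c)[:,0].astype(float)],np.float32)
(cx,cy),wh,a=cv2.minAreaRect(hull); b=cv2.boxPoints(((cx,cy),wh,a)); print(cx,cy,wh,a); print(b)
# dial
d=((hsv[...,2]<60)).astype(np.uint8); r[:]=0; r[170:212,212:252]=1
c=max(cv2.findContours(d*r,0,2)[0],key=cv2.contourArea); h=cv2.convexHull(c)[:,0]
print("dial",cv2.minEnclosingCircle(np.array([ray(P,p,89)[:2] for p in h.astype(float)],np.float32)))
e=[b[i]-b[(i+1)%4] for i in range(4)]; l=max(e,key=lambda v:np.hypot(*v)); l=l*np.sign(l[1])/np.hypot(*l)
yaw=np.arctan2(-l[0],l[1]); print("yaw",yaw,np.degrees(yaw))
R=np.array([[np.cos(yaw),-np.sin(yaw)],[np.sin(yaw),np.cos(yaw)]])
A=np.array([cx,cy])+R@[0,65]; M=np.array([cx,cy])+R@[0,-95]; print("axis",A,"module",M)
sc=cv2.imread("pics/scene1_raw.png")
o1=cv2.resize(im[150:245,190:310],None,fx=6,fy=6,interpolation=2); o2=cv2.resize(sc[160:230,200:325],None,fx=6,fy=6,interpolation=2)
for k in range(-3,4):
    t=yaw+np.radians(35*k); X=[*(A+70*np.array([np.cos(t),np.sin(t)])),79]
    for o,Q,off in((o1,P,(190,150)),(o2,S,(200,160))):
        p=(proj(Q,X)-off)*6+3; cv2.circle(o,tuple(int(v) for v in p),14,(0,0,255),1); cv2.putText(o,str(k),(int(p[0])+14,int(p[1])),0,.5,(255,0,0),1)
cv2.imwrite("pics/c1.png",o1[:570,:720]);cv2.imwrite("pics/c2.png",o2)
```

```text
542.9324340820312 74.71638488769531 (318.8414306640625, 199.00103759765625) 71.66145324707031
[[ 398.32642  -45.30204]
 [ 587.22095 -107.91396]
 [ 687.53845  194.7348 ]
 [ 498.64392  257.34674]]
dial ((565.4270629882812, 132.2406463623047), 49.19866180419922)
yaw -0.3200682 -18.338556
axis [563.38346943 136.41529369] module [513.04245934 -15.45894337]
```

View pics/c1.png

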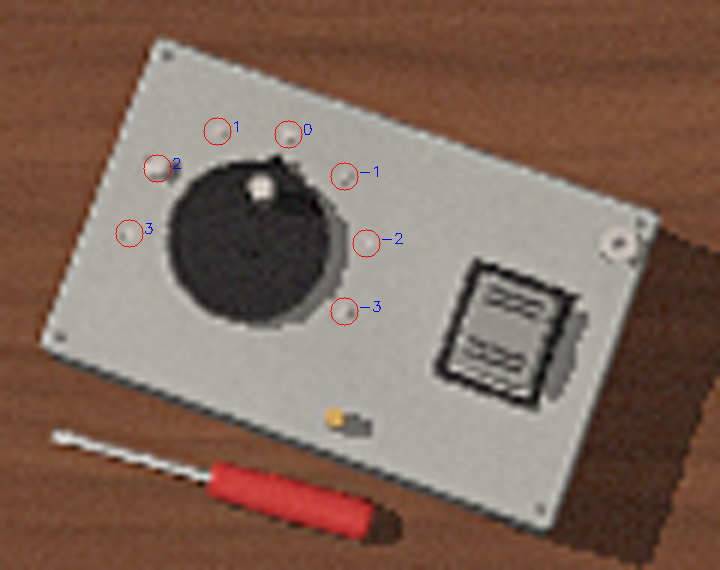

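View pics/c2.png

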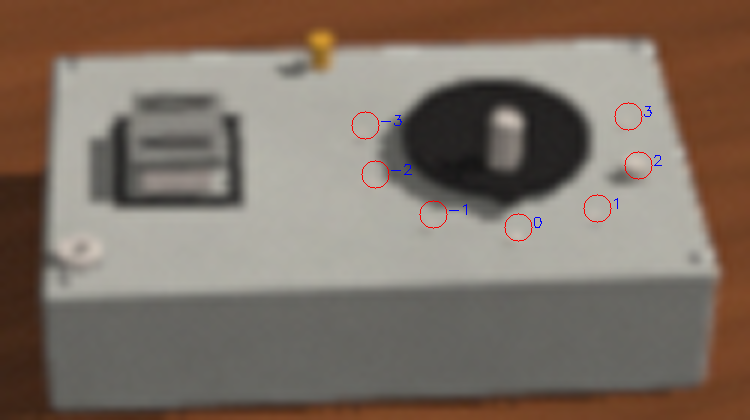

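The top view puts the tall pin at detent k=+2, near (157,168) in the crop: +70°, anticlockwise. The scene view agrees, near (638,165). The stud circle fits the station pose. I'll close the fingers and move over the module.

{"name": "drive_tool", "arguments": {"plan": "0 -0.04 -0.032 0 0 0 0;0 -0.04 -0.032 0 0 0 0;0 -0.04 -0.032 0 0 0 0;0 -0.04 -0.032 0 0 0 0;0 -0.04 -0.032 0 0 0 0;0 -0.04 -0.032 0 0 0 0;0 -0.04 -0.032 0 0 0 0;0 -0.04 -0.032 0 0 0 0"}}

```text
time_s: 1.1
eef_pos: [376.9, 248.4, 256.0]
tool_rot: [-0.0, 0.211, 0.977, -0.0]
contact_force: [0.3, 0.7, 1.2]
opening: -0.0
gripper_force: 0.0
```

{"name": "drive_tool", "arguments": {"plan": "0 -0.04 -0.032 0 0 0 0;0 -0.04 -0.032 0 0 0 0;0 -0.04 -0.032 0 0 0 0;0 -0.04 -0.032 0 0 0 0;0 -0.04 -0.032 0 0 0 0;0 -0.04 -0.032 0 0 0 0;0 -0.035 -0.025 0 0 0 0;0 0 0 0 0 0 0"}}

```text
time_s: 2.1
eef_pos: [498.3, 14.5, 255.9]
tool_rot: [-0.0, 0.213, 0.977, -0.0]
contact_force: [0.4, -0.4, 0.5]
opening: 0.004
gripper_force: 0.0
```

Run:
```python
from h import *
s=arm.observe(); W=arm.camera_params("wrist"); im=save("wrist","w1",s=1.5)
print(s["time_s"],s["eef_pos"],s["tool_rot"],s["contact_force"],s["opening"],arm.tip_extent)
print(W); print(proj(W,[513,-15,95]),proj(W,[563.4,136.4,89]))
```

```text
2.1 [498.30188095  14.52452075 255.88299638] [-5.78451477e-05  2.12762322e-01  9.77103957e-01 -2.21526561e-04] [ 0.35893778 -0.42883421  0.47683585] 0.0041488851774392505 25.0
{'intrinsics': array([[275.16240375,   0.        , 256.23172342],
       [  0.        , 275.16240375, 196.93592653],
       [  0.        ,   0.        ,   1.        ]]), 'T': array([[ 4.15730093e-01, -8.74638921e-01, -2.49349650e-01,
         4.34560735e+02],
       [ 9.09487650e-01,  3.99547345e-01,  1.14865720e-01,
         4.28864790e+01],
       [-8.39038740e-04, -2.74533564e-01,  9.61577152e-01,
         3.73385999e+02],
       [ 0.00000000e+00,  0.00000000e+00,  0.00000000e+00,
         1.00000000e+00]])}
[237.69027082 211.26819701] [385.81364007 194.37066357]
```

View pics/w1.png

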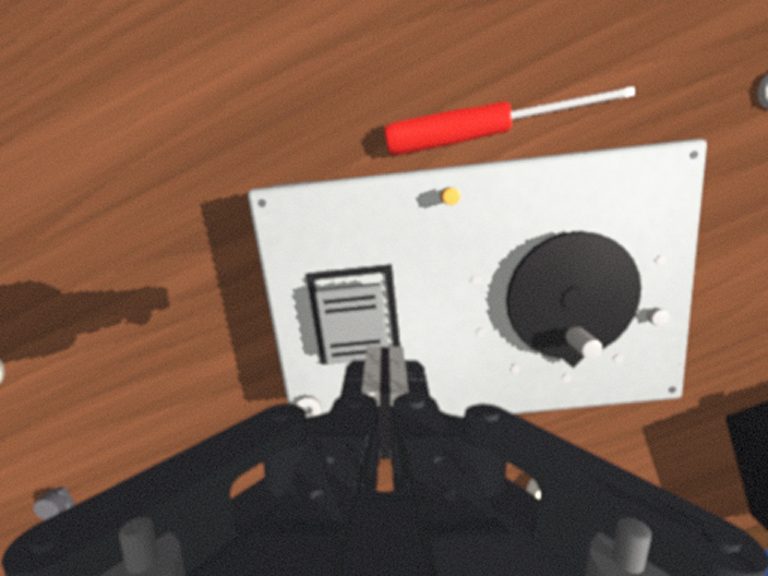

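The wrist view shows the whole station. The dial disc is centred near (574,297), the post top near (591,348), the pin near (658,317), and the module head spans about (318–385, 275–360). I'll refine the pose from this closer view.

Run:
```python
from h import *
W=arm.camera_params("wrist"); im=cv2.imread("pics/w1_raw.png"); hsv=cv2.cvtColor(im,cv2.COLOR_BGR2HSV)
d=(hsv[...,2]<75).astype(np.uint8); r=np.zeros_like(d); cv2.circle(r,(382,198),48,1,-1)
c=max(cv2.findContours(d*r,0,2)[0],key=cv2.contourArea)[:,0].astype(float)
# disc rim at z=89: robust circle fit, left half has shadow -> ransac-like trimming
X=np.array([ray(W,p,89)[:2] for p in c]); k=np.ones(len(X),bool)
for _ in range(8):
    s=np.linalg.lstsq(np.c_[2*X[k],np.ones(k.sum())],(X[k]**2).sum(1),rcond=None)[0]; R=np.sqrt(s[2]+s[:2]@s[:2]); e=np.linalg.norm(X-s[:2],axis=1)-R; k=np.abs(e)<max(1.5,np.median(abs(e))*1.5)
print("dial",s[:2],R,k.sum(),len(X)); ctr=s[:2]
print("hub",ray(W,(572/1.5,297/1.5),89))
print("post top",ray(W,(592/1.5,349/1.5),117),"pin top",ray(W,(659/1.5,316/1.5),84))
cs=[ray(W,np.array(p)/1.5,75)[:2] for p in((250,190),(706,141),(682,398))]
print("corners",cs,np.linalg.norm(cs[0]-cs[1]),np.linalg.norm(cs[1]-cs[2]))
c0=(cs[0]+cs[2])/2; l=(cs[1]-cs[0]); l/=np.hypot(*l); yaw=np.arctan2(-l[0],l[1])
Rm=np.array([[np.cos(yaw),-np.sin(yaw)],[np.sin(yaw),np.cos(yaw)]])
print(c0,np.degrees(yaw),"axis",c0+Rm@[0,65],"mod",c0+Rm@[0,-95])
for z in(97,103):print("mod head",[ray(W,np.array(p)/1.5,z)[:2].round(1) for p in((317,291),(383,285))],)
v=ray(W,(592/1.5,349/1.5),117)[:2]-ctr;print("post r,ang",np.hypot(*v),np.degrees(np.arctan2(v[1],v[0])))
v=ray(W,(659/1.5,316/1.5),84)[:2]-ctr;print("pin r,ang",np.hypot(*v),np.degrees(np.arctan2(v[1],v[0])))
```

```text
dial [562.31986463 128.17191304] 43.841757210532556 142 230
hub [563.95633751 132.12454425  89.        ]
post top [591.55651763 124.67855404 117.        ] pin top [606.95653092 187.75507997  84.        ]
corners [array([401.77535139, -45.25533322]), array([502.11545943, 252.53178686]), array([688.9082938 , 191.69938188])] 314.23765873713796 196.44883422567017
[545.34182259  73.22202433] -18.62137130257009 axis [566.09715488 134.81923354] mod [515.00710618 -16.80466605]
mod head [array([482.7, -30.1]), array([497.8,  13.4])]
mod head [array([481.7, -28.5]), array([496.4,  14.1])]
post r,ang 29.44461641520288 -6.81371702780472
pin r,ang 74.44854437197952 53.1613229137733
```

{"name": "drive_tool", "arguments": {"plan": "0 -0.038 -0.029 0 0 0 0;0 0 0 0.03 0 0 0;0 0 0 0.03 0 0 0;0 0 0 0.03 0 0 0;0 0 0 0.03 0 0 0;0 0 0 0.03 0 0 0;0 0 0 0.014 0 0 0;0 0 0 0 0 0 0"}}

```text
time_s: 3.15
eef_pos: [513.5, -14.6, 132.8]
tool_rot: [-0.001, 0.211, 0.978, -0.0]
contact_force: [0.4, 0.4, -0.2]
opening: -0.001
gripper_force: 0.0
```

Run:
```python
from h import *
s=arm.observe(); print(s["eef_pos"],s["contact_force"])
im=save("wrist","w2",crop=(180,130,400,300),s=3)
```

```text
[513.52201863 -14.57531258 132.77476229] [ 0.40133259  0.40168012 -0.2021059 ]
```

View pics/w2.png

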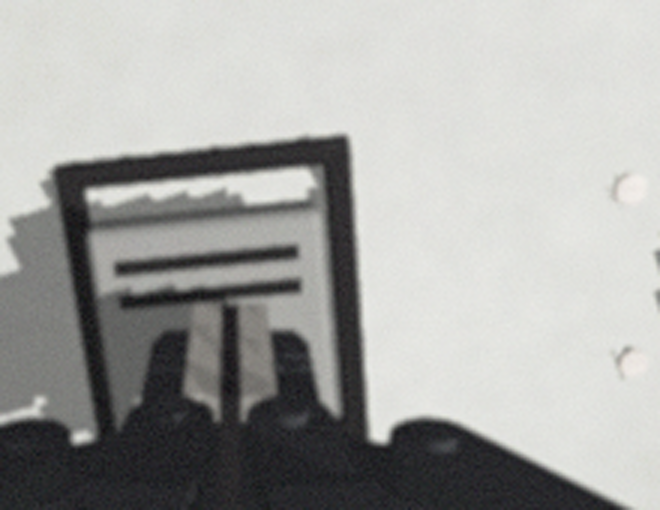

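The fingertips stand over the middle of the module head, so I'm pressing down.

{"name": "drive_tool", "arguments": {"plan": "0 0 0 0.003 0 0 0;0 0 0 0.003 0 0 0;0 0 0 0.003 0 0 0;0 0 0 0.003 0 0 0;0 0 0 0.003 0 0 0;0 0 0 0.003 0 0 0;0 0 0 0.003 0 0 0;0 0 0 0 0 0 0"}}

```text
time_s: 4.2
eef_pos: [514.5, -15.4, 118.2]
tool_rot: [0.0, 0.211, 0.977, 0.0]
contact_force: [-1.5, 0.4, 5.2]
opening: -0.002
gripper_force: 3.0
```

{"name": "drive_tool", "arguments": {"plan": "0 0 0 0.001 0 0 0;0 0 0 0.001 0 0 0;0 0 0 0.001 0 0 0;0 0 0 0.001 0 0 0;0 0 0 0.001 0 0 0;0 0 0 0.001 0 0 0;0 0 0 0 0 0 0;0 0 0 0 0 0 0"}}

```text
time_s: 5.2
eef_pos: [514.5, -15.4, 114.0]
tool_rot: [0.0, 0.211, 0.977, 0.0]
contact_force: [-2.1, -0.3, 8.5]
opening: 0.002
gripper_force: 4.3
```

{"name": "drive_tool", "arguments": {"plan": "0 0 0 0.001 0 0 0;0 0 0 0.001 0 0 0;0 0 0 0 0 0 0;0 0 0 0 0 0 0;0 0 0 0 0 0 0;0 0 0 0 0 0 0;0 0 0 0 0 0 0;0 0 0 0 0 0 0"}}

```text
time_s: 6.2
eef_pos: [514.5, -15.4, 113.9]
tool_rot: [0.001, 0.211, 0.977, 0.0]
contact_force: [-5.5, -0.1, 19.3]
opening: 0.001
gripper_force: 9.8
```

The force rose to 19 N with no further motion and the tip stands at 88.9 mm, so the module is home. I'll lift and go over the crank post.

{"name": "drive_tool", "arguments": {"plan": "0 0 0 -0.015 0 0 0;0 0 0 -0.05 0 0 0;0 0 0 -0.05 0 0 0;0.4 -0.004 0.053 0 0 0 0;0.4 -0.004 0.053 0 0 0 0;0.4 -0.004 0.053 0 0 0 0;0.4 -0.006 0.053 0 0 0 0;0.4 0 0 0 0 0 -0.13"}}

```text
time_s: 7.2
eef_pos: [594.1, 126.5, 197.6]
tool_rot: [0.001, 0.159, 0.987, 0.001]
contact_force: [-0.3, -0.5, 0.5]
opening: 0.398
gripper_force: 0.0
```

Run:
```python
from h import *
W=arm.camera_params("wrist");s=arm.observe(); print(s["time_s"],s["eef_pos"],s["tool_rot"],s["opening"],s["contact_force"])
im=save("wrist","w3",s=1.5)
```

```text
7.2 [594.08618268 126.53005623 197.6068553 ] [6.29541717e-04 1.58564644e-01 9.87348200e-01 6.23256405e-04] 0.3976255262363325 [-0.33054507 -0.53090223  0.46084372]
```

View pics/w3.png

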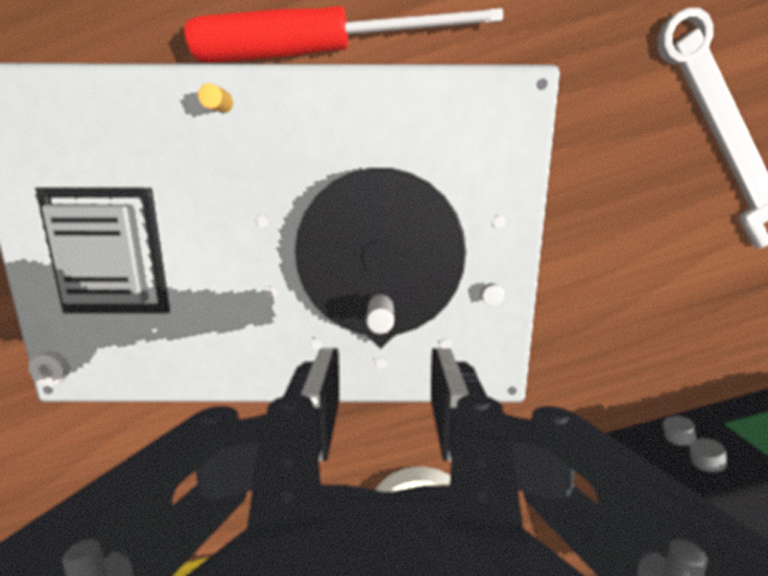

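The wrist view shows the post top near (380,320), the disc hub near (378,256) and the pin near (493,294). The fingers straddle column 385, so they are lined up with the post sideways.

Run:
```python
from h import *
W=arm.camera_params("wrist"); f=lambda u,v,z:ray(W,(u/1.5,v/1.5),z)[:2]
post=f(380,320,117); pin=f(492,292,84); L=f(297,250,89);R=f(465,250,89);T=f(381,168,89)
print("post",post,"pin",pin,"disc LR mid",(L+R)/2,np.linalg.norm(L-R),"top->axis",T, "hub",f(378,256,89))
for k,uv in((0,(380,362)),(-1,(316,343)),(1,(445,343)),(3,(499,221)),(-3,(262,221))):
    print("stud",k,f(*uv,76.5))
S=np.array([f(*uv,76.5) for uv in((380,362),(316,343),(445,343),(499,221),(262,221))])
s=np.linalg.lstsq(np.c_[2*S,np.ones(5)],(S**2).sum(1),rcond=None)[0];print("circle",s[:2],np.sqrt(s[2]+s[:2]@s[:2]))
e=arm.observe(); from scipy.spatial.transform import Rotation as Ro
q=e["tool_rot"];M=Ro.from_quat([q[1],q[2],q[3],q[0]]).as_matrix(); print(M.round(4))
for X in (post,s[:2]+28*np.array([np.cos(-.323),np.sin(-.323)])): print("tool shift to post",X,M.T@np.r_[X-e["eef_pos"][:2],0])
```

```text
post [591.75849654 122.63358532] pin [606.47894328 185.87096083] disc LR mid [562.35099022 132.593438  ] 92.72577369786374 top->axis [521.25911733 146.10267713] hub [565.02112473 129.9684047 ]
stud 0 [631.70629635 109.03048077]
stud -1 [607.15857836  75.25638024]
stud 1 [632.00384199 151.44363673]
stud 3 [569.37562818 201.14542653]
stud -3 [527.38150449  72.40776439]
circle [565.193941  131.2378976] 69.97024031884101
[[-9.507e-01  3.102e-01  0.000e+00]
 [ 3.102e-01  9.507e-01  1.000e-04]
 [ 0.000e+00  1.000e-04 -1.000e+00]]
tool shift to post [591.75849654 122.63358532] [ 4.10167548e-01 -3.02612495e+00 -4.13941136e-04]
tool shift to post [591.74598955 122.35033788] [ 3.34187382e-01 -3.29927793e+00 -4.55793607e-04]
```

{"name": "drive_tool", "arguments": {"plan": "0.4 0 -0.0035 0.01 0 0 0;0.4 0 0 0.02 0 0 0;0.4 0 0 0.02 0 0 0;0.4 0 0 0.02 0 0 0;0.4 0 0 0.02 0 0 0;0.4 0 0 0.012 0 0 0;0.2 0 0 0 0 0 0;0.2 0 0 0 0 0 0", "grip_force": 20}}

```text
time_s: 8.25
eef_pos: [591.7, 122.4, 121.3]
tool_rot: [-0.0, 0.161, 0.987, 0.001]
contact_force: [0.8, 3.8, -2.4]
opening: 0.202
gripper_force: 1.9
```

Run:
```python
from h import *
s=arm.observe(); print(s["time_s"],s["eef_pos"],s["tool_rot"],s["opening"],s["contact_force"],s["qpos"])
im=save("wrist","w4",crop=(150,130,370,300),s=3)
```

```text
8.25 [591.68619304 122.42640647 121.31406804] [-7.00914810e-06  1.61255579e-01  9.86912316e-01  8.47366260e-04] 0.20180606788515681 [ 0.77510809  3.80041699 -2.35898349] [ 0.13319907  0.47209388  1.61449624  0.00186914  1.05452371 -1.11459393]
```

View pics/w4.png

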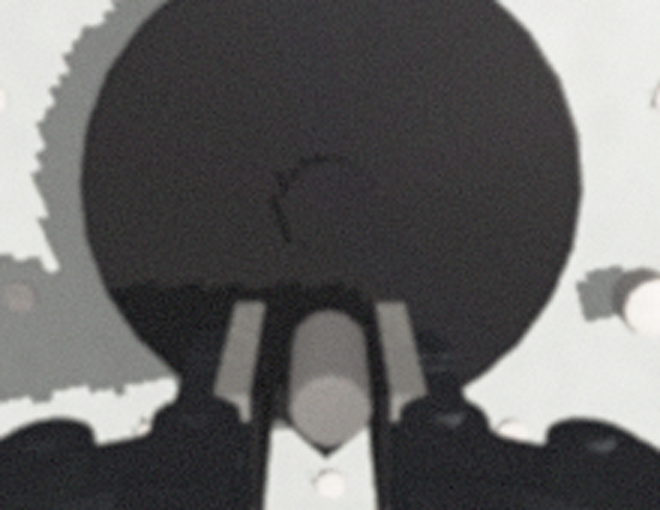

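The post stands between the pads and leans slightly on the right (+y) one. I'll centre on it and begin to press.

{"name": "drive_tool", "arguments": {"plan": "0.2 0 0.0018 0.003 0 0 0;0.2 0 0 0.003 0 0 0;0.2 0 0 0.002 0 0 0;0.2 0 0 0.002 0 0 0;0.2 0 0 0.002 0 0 0;0.2 0 0 0 0 0 0;0.2 0 0 0 0 0 0;0.2 0 0 0 0 0 0"}}

```text
time_s: 9.3
eef_pos: [592.5, 122.7, 113.1]
tool_rot: [0.001, 0.161, 0.987, 0.0]
contact_force: [-0.2, 1.1, 5.7]
opening: 0.198
gripper_force: 3.2
```

{"name": "drive_tool", "arguments": {"plan": "0.2 0 0.0006 0.002 0 0 0;0.2 0 0 0.001 0 0 0;0.2 0 0 0.0015 0 0 0;0.2 0 0 0 0 0 0;0.2 0 0 0 0 0 0;0.2 0 0 0 0 0 0;0.2 0 0 0 0 0 0;0.2 0 0 0 0 0 0"}}

```text
time_s: 10.3
eef_pos: [592.6, 122.8, 110.1]
tool_rot: [0.001, 0.161, 0.987, -0.0]
contact_force: [-0.6, 1.5, 7.8]
opening: 0.2
gripper_force: 4.3
```

Depth is about 4 mm at 7.8 N, so the dial is free to turn. I'll press slightly more and turn 35° about the axis.

{"name": "drive_tool", "arguments": {"plan": "0.2 0 0 0.001 0 0 0;0.2 0.00014 0.00325 0 0 0 -0.1111;0.2 0.00014 0.00325 0 0 0 -0.1111;0.2 0.00014 0.00325 0 0 0 -0.1111;0.2 0.00014 0.00325 0 0 0 -0.1111;0.2 0.00014 0.00325 0 0 0 -0.1111;0.2 0.00014 0.00325 0 0 0 -0.1111;0.2 0.00014 0.00325 0 0 0 -0.1111"}}

```text
time_s: 11.3
eef_pos: [594.2, 139.2, 109.8]
tool_rot: [0.002, -0.145, 0.989, -0.001]
contact_force: [1.3, -0.0, 9.1]
opening: 0.201
gripper_force: 4.2
```

{"name": "drive_tool", "arguments": {"plan": "0.2 0.00014 0.00325 0 0 0 -0.1111;0.2 0.00014 0.00325 0 0 0 -0.1111;0.2 0.00014 0.00325 0 0 0 -0.1111;0.2 0.00014 0.00325 0 0 0 -0.1111;0.2 0.00014 0.00325 0 0 0 -0.1111;0.2 0.00014 0.00325 0 0 0 -0.1111;0.2 0.00014 0.00325 0 0 0 -0.1111;0.2 0 0 0 0 0 0"}}

```text
time_s: 12.3
eef_pos: [584.5, 154.1, 109.8]
tool_rot: [0.002, -0.434, 0.901, -0.001]
contact_force: [-0.4, 2.0, 7.7]
opening: 0.202
gripper_force: 4.1
```

Run:
```python
from h import *
s=arm.observe(); print(s["time_s"],s["eef_pos"],s["tool_rot"],s["opening"],s["contact_force"],s["qpos"])
im=save("wrist","w5",crop=(130,90,390,285),s=3)
```

```text
12.3 [584.52056079 154.14674562 109.82424025] [ 1.85649442e-03 -4.34389954e-01  9.00722853e-01 -5.12908212e-04] 0.20192209464407743 [-0.38061045  2.01401111  7.66208941] [ 1.87996542e-01  4.84308915e-01  1.62807580e+00 -3.68963296e-05
  1.02535597e+00 -2.28150426e+00]
```

View pics/w5.png

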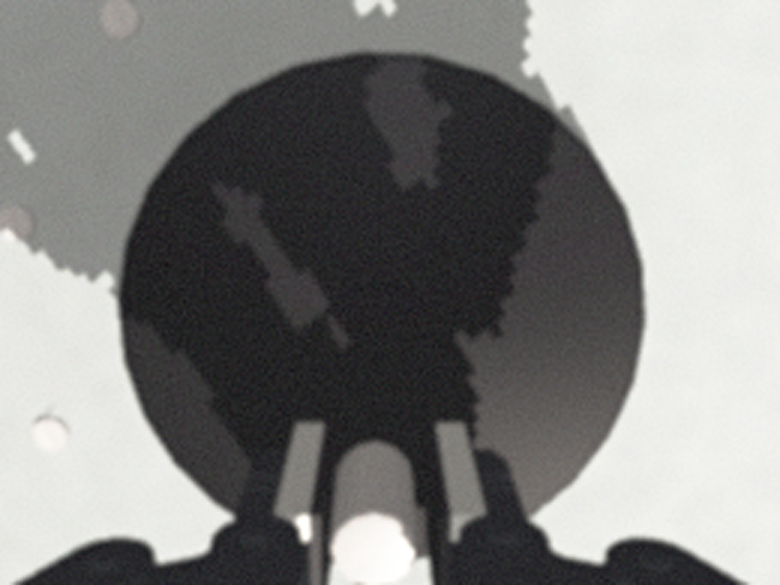

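The post is centred between the pads after the full 70°. I'll let the dial rise slowly, then open and lift clear.

{"name": "drive_tool", "arguments": {"plan": "0.2 0 0 -0.002 0 0 0;0.2 0 0 -0.002 0 0 0;0.2 0 0 -0.002 0 0 0;0.2 0 0 -0.002 0 0 0;0.25 0 0 -0.003 0 0 0;0.4 0 0 -0.003 0 0 0;0.4 0 0 0 0 0 0;0.4 0 0 0 0 0 0"}}

```text
time_s: 13.35
eef_pos: [582.8, 153.7, 118.5]
tool_rot: [-0.0, -0.434, 0.901, 0.0]
contact_force: [0.3, -0.1, -0.5]
opening: 0.396
gripper_force: 0.0
```

{"name": "drive_tool", "arguments": {"plan": "0.4 0 0 -0.02 0 0 0;0.4 0 0 -0.03 0 0 0;0.4 0 0 -0.03 0 0 0;0.4 0 0 -0.03 0 0 0;0.4 0 0 -0.03 0 0 0;0.4 0 0 -0.03 0 0 0;0.4 0.03 0 0 0 0 0;0.4 0 0 0 0 0 0"}}

```text
time_s: 14.35
eef_pos: [568.3, 135.7, 247.5]
tool_rot: [0.0, -0.434, 0.901, -0.0]
contact_force: [-0.1, -0.2, -0.6]
opening: 0.397
gripper_force: 0.0
```

Run:
```python
from h import *
s=arm.observe(); print(s["time_s"],s["eef_pos"],s["contact_force"])
W=arm.camera_params("wrist")
a=save("wrist","w6",s=1.5)
```

```text
14.35 [568.31517694 135.66821136 247.54859014] [-0.10611677 -0.19268985 -0.60785419]
```

View pics/w6.png

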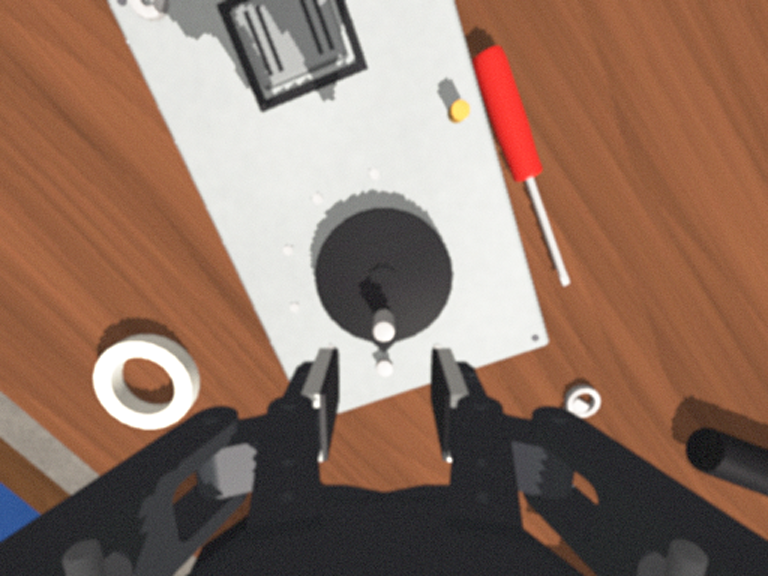

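The pointer, near (386,347), lines up with the pin at (385,368) and the hub at (384,272). The standoff, bearing and screwdriver are undisturbed and the arm is clear, so I'm handing in.

```bash
python3 -c "
from rig import arm
print(arm.sign_off())"
```

```text
the job is handed in; nothing more can be done
None
```

I pressed the module fully home, turned the dial 70° so its pointer stands at the tall index pin, let it spring back up with the arm clear, and handed the job in at about 14 s; its lock was judged only from the picture, and no verdict was returned.

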